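Zero the tally dial and gather the spacers in the tote's yellow corner

ROBOT

A 6-joint arm with a two-finger parallel gripper is mounted at the origin on the work surface. World frame = base frame: x ahead of the robot, y to its left, z up, the work surface at z = 0. Lengths are in m, angles in rad, forces in N, time in s.
With the tool pointing down it reaches from about 0.275 to 0.825 m from the base axis. Payload 4.9 kg.
Tool frame: the origin (TCP) lies midway between the tips of the shut fingers; the grasp point (between the pads) lies 19 mm behind it (grip_point_offset is the distance from the TCP to the grasp point, in m); z points along the fingers, x is the direction in which the jaws open and shut, and the axes are right-handed (so a half turn about z gives the same grasp; the last joint's range is limited). The gripper opens to 85 mm and grips with 20 to 120 N. Pads are 22 mm wide; open, the fingers measure 114 mm over their backs; the gripper's body (76 mm by 85 mm) begins 54 mm behind the grasp point. The pads swing forward as they close: fully open they stand 13 mm farther back than shut.
Start: joints at [-1.391, 0.326, -0.193, 1.052, 0, 1.437], TCP at [0.17, -0.523, 0.231] pointing down, gripper open.
Joint ranges: [-2.65, 2.65], [-0.97, 1.79], [-1.3, 1.35], [-1.93, 2.1], [-1.47, 1.37], [-3.14, 3.14]. Speed limits (rad/s): [2.57, 2.57, 3.14, 3.14, 3.14, 3.14].

INTERFACE

Orientations are given as a rotation vector (axis times angle).
In Python, from cell import * gives the robot as it stands. Calls block until the motion is done:
- movep(position, orientation): joint-space move of the TCP to a pose.
- move_l(position, velocity=0.15, rot=None, until_force=None): straight line of the TCP; rot=None keeps the orientation; velocity is the mean speed in m/s. With until_force (N) it stops when the force on the tool has changed by that much, and returns True; else False.
- set_joints(angles): joint-space move.
- let_go() and grab(newtons=None): open the fingers fully, or close them until they stop; newtons is the grip in N (None keeps the last).
- sleep(seconds).
- ik(position, orientation): joint angles nearest the present ones, or None.
- get_state(): the state.
- grab_frame(name): name is "scene" or "top" or "wrist"; returns a dict with "img" (420x560x3 uint8, red, green, blue), "fx", "fy", "cx", "cy" (pixels), "k1" (the pictures are not rectified: a ray, as slopes to the right and down, at radius r is drawn at 1 + k1 r^2 times it, then the intrinsics apply), "cam_to_world" (4x4, takes a point from camera to world coordinates); the wrist camera has in their place "T_tool_cam" (4x4, takes a point from camera to tool coordinates, whose origin is the TCP and whose axes are the tool frame's). Camera axes: x right, y down, z forward; pixel columns grow to the right and rows downward; lengths in m; the calibration is good to about 2 mm. A picture is of the moment at which its call begins: read the wrist's pose just before it. There is no depth.
A pose or a line that the arm cannot do raises MotionError and nothing moves.
- sign_off(): hands the job in, once; it reports no verdict.
Trained networks look in the newest picture that a camera, given by its name, has taken for a name from the list of things; names that differ only in an ending like _2 or _b are one class to them, and where a whole thing is asked for, a point or a joint stands for the part that bears it (a point fixed in the world has none). Each returns a list of dicts, best first, with "score" (0 to 1); they miss things now and then, are a little off and sometimes report something else, mostly with a low value. They report only what shows in the picture. A call takes as long as a camera call. They do not tell look-alikes from the thing itself.
- spot_in(camera, name): "centre" ([column, row] in pixels, amid what is visible of it).
- silhouettes(camera, name): "mask" (420x560 bool, what is visible of it) and "centre" ([column, row] in pixels, amid what is visible of it).
- tip_of(camera, name): "centre" ([column, row] in pixels: a listed point, or the origin of a listed thing).
The state is a dict: "clock": time; "q": joint angles; "joint_velocities": joint speeds; "tau": joint torques, N m; "position": TCP position; "eef_rot": TCP orientation; "contact_force": force on the tool from outside, world axes, zero at the start; "wrist_torque": the same for the moment, N m; "finger_gap": opening from 0.0 (shut) to 1.0 (fully open).
Only numpy, scipy, OpenCV 4.12 (cv2) and the standard library are available. Lean on these libraries where they do the work, as an engineer would, in place of code of your own. Each camera call takes 0.05 s, during which the arm holds its last target.

TASK

Get the brass spacers ready for a fresh count: first turn the tally dial's reset knob anticlockwise, all the way back to its zero stop at the red mark. Then lift the blue tote clear of the bench by its black handle and tilt it clearly towards its yellow corner until all four spacers have slid together into that corner, and finish holding it like that in the gripper, off the bench and still tilted; do not put it down or let go. Spill no spacer, and leave the robot chassis, the tape roll and the screwdriver where they are.

Things in the scene. Friction and masses are not known exactly. Their poses are not given: they have to be found in the camera images.
- tote: Loose blue open tray, 190 mm along its x, 140 mm along its y, walls 45 mm high and 4 mm thick, floor 4 mm thick, about 0.35 kg empty (varies). Origin: centre of its underside; z up. A black arch handle runs along x over its middle (see tote_handle), on two flat uprights 26 mm wide on the outside of the two short end walls (so 202 mm long over all). Its (-x, +y) corner is lined yellow: the spacers go there.
- tote_handle (a point): The middle of the tote's handle bar: a straight square bar 14 mm wide and 14 mm high along the tote's x, nearly straight above the tote's centre of mass. This point is in the bar's middle, 86 mm above the tote's underside (bar from 79 to 93 mm; 34 mm of free space between the tray's rim and the bar). Axes as the tote's: grip across y.
- tote_corner (a point): The inside bottom point of the yellow corner: where the inner faces of the -x wall and the +y wall meet the tray's floor. In the tote's frame at (-91, +66, +4) mm. Axes as the tote's.
- spacer1_center (a point): Centre of a loose round brass spacer, 20 mm in diameter and 14 mm high, 25 g (varies), standing in the tote at the start, away from the yellow corner. It slides on the tote's floor once that slopes by about 13 to 20 degrees; 30 to 35 degrees moves it surely.
- spacer2_center (a point): Centre of another such spacer.
- spacer3_center (a point): Centre of another such spacer.
- spacer4_center (a point): Centre of another such spacer.
- counter: Tally dial: grey housing screwed to the bench, 130 mm (x) by 120 mm (y) by 40 mm high, origin at the centre of its underside. On its top a white dial with black ticks and one red tick at zero, on its -x side, and in the middle the black reset knob on a 6 mm high aluminium boss.
- reset_knob_grip (a point): On the knob's vertical axis at the height to grip, 77 mm above the bench. The knob is a bar 42 mm long (its x), 14 mm wide (its y) and 32 mm high (52 to 84 mm above the bench) on a disc of 44 mm diameter; it has a red pointer towards its -x. Axes turn with the knob: grip across y.
- reset_knob (a joint): Angle of the reset knob in rad: 0 at its zero stop (pointer on the red tick, knob x along the housing's x), growing as it turns clockwise seen from above; it starts between 0.6 and 1.4, so it is turned anticlockwise (seen from above) by this angle. Light friction, 0.04 N m, no spring: it stays where it is left.
- robot_chassis: Bystander: two-deck plywood robot chassis, 160 mm (x) by 190 mm (y), 143 mm high at its green circuit board; origin at the centre of its underside.
- tape_roll: Bystander: black roll of tape lying flat, 72 mm in diameter, 24 mm high; origin at the centre of its underside.
- screwdriver: Bystander: red screwdriver lying on the bench along its x.
Mind the look-alikes: they are no part of the job. What is meant by the counter is not brown, and is the larger of those in its own colour.

How it is judged:
On the way, in this order (a step that is already met when the one before it is completed fails the run):
1. the reset knob is back at its zero stop (value of joint reset_knob below 0.08 rad), for 0.2 s.
2. the tote is held off the bench, tilted towards its yellow corner, with all four spacers in that corner (angle between tote's own z axis and vertical between 0.3 and 1 rad and angle between tote's own x axis and vertical below 1.4908 rad and angle between tote's own y axis and vertical above 1.6508 rad and height (world z) of tote_corner above 0.02 m and contact force between tote and tape_roll below 0.2 N and contact force between tote and screwdriver below 0.2 N and contact force between tote and counter below 0.2 N and contact force between tote and robot_chassis below 0.2 N and contact force between the fingers and tote above 1 N and distance between each of spacer1_center, spacer2_center, spacer3_center, spacer4_center and tote_corner below 0.08 m), for 0.3 s.
At the end, for the whole second after the job is handed in: Knob within 0.08 rad of zero; tote gripped (over 1 N), touching neither housing nor bystander, yellow corner over 20 mm up; tilted 0.3 to 1.0 rad, at least 0.08 rad down along both sides to the yellow corner; every spacer centre within 80 mm of that corner (all of step 2 and value of joint reset_knob below 0.08 rad); the arm keeps its last pose, push and grip.
It fails at once if a spacer leaves the tote (distance between any of spacer1_center, spacer2_center, spacer3_center, spacer4_center and tote above 0.15 m).
It fails at once if a bystander is moved by more than 30 mm (distance of any of robot_chassis, tape_roll, screwdriver from where it was at the start of the episode above 0.03 m).
It also fails if it takes over 48 s, if anything falls off the work surface, if the arm or the gripper's body presses on something with over 40 N, if the wrist force passes 120 N, or if a joint passes its speed limit or range.

## Working session

There is one attempt and no reset: what is moved stays moved. The work goes in short steps, each a Python script; the robot and the scene stay as the last script left them, time stands still between calls to the robot, and variables do not carry over. Pictures are saved under pics/ and viewed, and the job is handed in when it is done.

```bash
ls; mkdir -p pics
cat > h.py <<'E'
from cell import *
import numpy as np, cv2
from scipy.spatial.transform import Rotation as R
def shot(cam,fn):
    f=grab_frame(cam); cv2.imwrite('pics/'+fn+'.png',f['img'][:,:,::-1]); return f
def ray(f,px,T=None):
    K=np.array([[f['fx'],0,f['cx']],[0,f['fy'],f['cy']],[0,0,1.]])
    xd=(px[0]-f['cx'])/f['fx']; yd=(px[1]-f['cy'])/f['fy']
    x,y=cv2.undistortPoints(np.array([[[px[0],px[1]]]],float),K,np.array([f['k1'],0,0,0.]))[0,0]
    T=f['cam_to_world'] if T is None else T
    T=np.array(T); return T[:3,3],T[:3,:3]@np.array([x,y,1.])
def atz(f,px,z,T=None):
    o,d=ray(f,px,T); return o+d*(z-o[2])/d[2]
def proj(f,P,T=None):
    T=np.array(f['cam_to_world'] if T is None else T); p=T[:3,:3].T@(np.array(P)-T[:3,3])
    x,y=p[:2]/p[2]; s=1+f['k1']*(x*x+y*y); return np.array([f['cx']+f['fx']*x*s,f['cy']+f['fy']*y*s])
def wristT(f,st):
    T=np.eye(4);T[:3,:3]=R.from_rotvec(st['eef_rot']).as_matrix();T[:3,3]=st['position'];return T@np.array(f['T_tool_cam'])
E
python3 - <<'E'
from h import *
np.set_printoptions(precision=3,suppress=True)
print(get_state())
for c in('scene','top'):
    f=shot(c,c+'0')
    print(c,f['cam_to_world'])
    for n in ['tote','counter','tote_handle','tote_corner','reset_knob_grip','robot_chassis','tape_roll','screwdriver','spacer1_center']:
        z=dict(tote_handle=.086,reset_knob_grip=.077,tote_corner=.004,spacer1_center=.011).get(n,0)
        print(n,[(round(d['score'],2),np.round(d['centre']),np.round(atz(f,d['centre'],z)[:2],3)) for d in tip_of(c,n)])
E
```

```text
pics
{'clock': 0.0, 'q': array([-1.391,  0.327, -0.194,  1.052, -0.   ,  1.437]), 'joint_velocities': array([ 0.   , -0.001,  0.001,  0.002,  0.001, -0.002]), 'tau': array([  0.004, -44.34 ,  26.244,   0.015,   0.   ,  -0.   ]), 'position': array([ 0.17 , -0.523,  0.23 ]), 'eef_rot': array([-2.54 ,  1.846,  0.002]), 'contact_force': array([-0.026, -0.093,  0.38 ]), 'wrist_torque': array([ 0.038, -0.028, -0.018]), 'finger_gap': 1.0000527960662358}
scene [[-0.069  0.748 -0.66   1.23 ]
 [ 0.997  0.061 -0.036  0.044]
 [ 0.014 -0.661 -0.75   0.815]
 [ 0.     0.     0.     1.   ]]
tote [(0.67, array([357., 206.]), array([0.499, 0.176]))]
counter [(0.77, array([182., 144.]), array([ 0.322, -0.267])), (0.72, array([164., 206.]), array([ 0.537, -0.264])), (0.61, array([233., 210.]), array([ 0.535, -0.106]))]
tote_handle [(0.79, array([362., 182.]), array([0.508, 0.174]))]
tote_corner [(0.91, array([401., 190.]), array([0.444, 0.279]))]
reset_knob_grip [(0.83, array([155., 185.]), array([ 0.543, -0.269])), (0.74, array([181., 128.]), array([ 0.352, -0.253])), (0.61, array([235., 199.]), array(
[... 676 characters left out ...]
y([ 0.532, -0.26 ]))]
tote_handle [(0.71, array([205., 240.]), array([0.496, 0.181]))]
tote_corner [(0.94, array([168., 265.]), array([0.447, 0.279])), (0.32, array([380., 146.]), array([ 0.726, -0.215]))]
reset_knob_grip [(0.72, array([416., 321.]), array([ 0.322, -0.267])), (0.61, array([334., 222.]), array([ 0.535, -0.095])), (0.59, array([414., 217.]), array([ 0.544, -0.271])), (0.3, array([223., 243.]), array([0.49 , 0.143]))]
robot_chassis [(0.81, array([283., 127.]), array([0.774, 0.015]))]
tape_roll [(0.87, array([383., 150.]), array([ 0.719, -0.223]))]
screwdriver [(0.59, array([174., 139.]), array([0.747, 0.276]))]
spacer1_center [(0.42, array([233., 217.]), array([0.557, 0.129]))]
```

View pics/scene0.png

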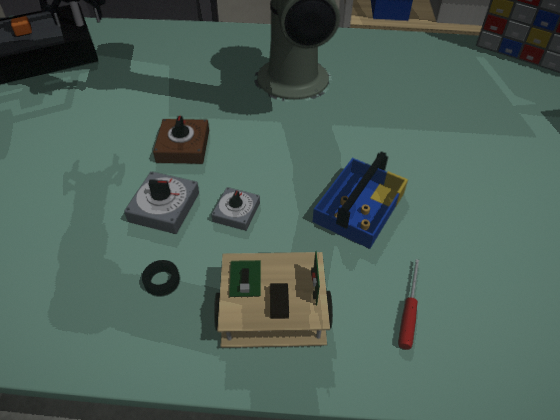

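View pics/top0.png

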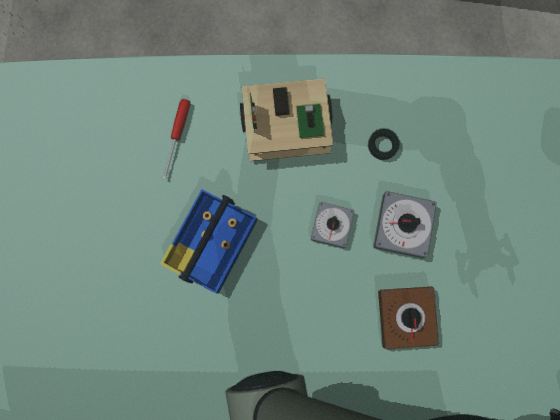

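Run:
```python
import cv2,numpy as np
a=cv2.imread('pics/top0.png');b=cv2.imread('pics/scene0.png')
cv2.imwrite('pics/crop1.png',np.vstack([cv2.resize(a[170:350,295:475],(500,500),interpolation=2)[:, :],])) 
c=cv2.resize(a[170:370,290:490],(400,400),interpolation=2);d=cv2.resize(b[90:290,110:310],(400,400),interpolation=2)
e=cv2.resize(a[180:320,140:280],(400,400),interpolation=2)
cv2.imwrite('pics/crop1.png',np.hstack([c,d]));cv2.imwrite('pics/crop2.png',np.hstack([e,cv2.resize(b[120:270,290:440],(400,400),interpolation=2)]))
```

```text
(no output)
```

View pics/crop1.png

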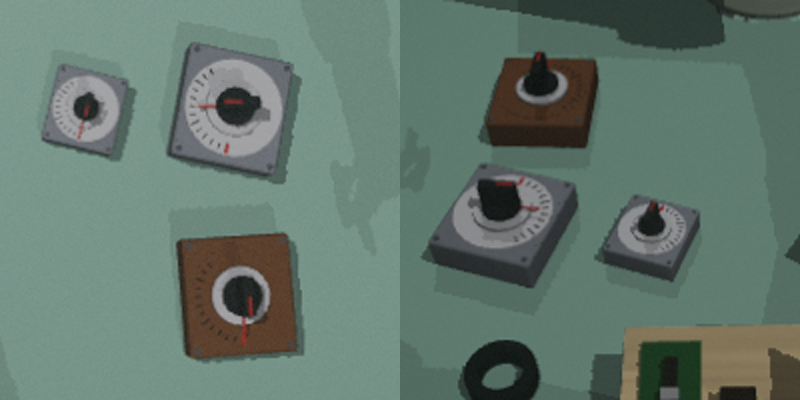

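View pics/crop2.png

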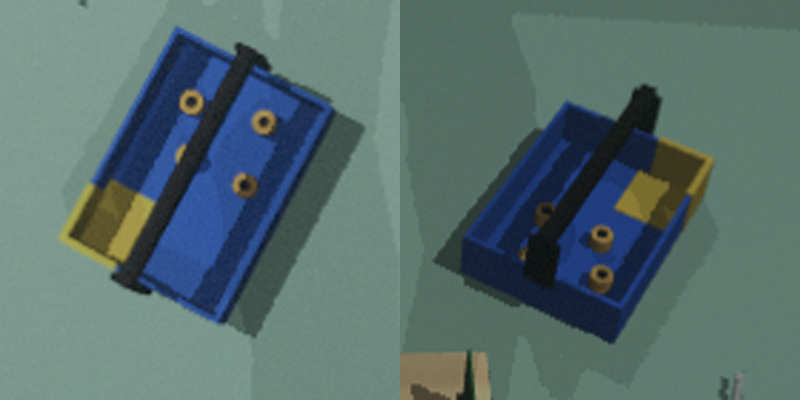

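Counter candidates in the top picture are the brown housing (409,318), the small grey one (333,224) and the large grey one (406,224). The large grey one fits, since the description says not brown and the larger of its colour. Its red tick is at about (403,244). Its pointer points left, so it needs roughly 80° anticlockwise. The tote is at about (211,242) with the yellow corner at (168,265), and the four spacers are visible. Next I'll look at the knob with the wrist camera.

```bash
cat >> h.py <<'E'
def down(a): return (R.from_euler('z',a)*R.from_euler('x',np.pi)).as_rotvec()
E
python3 - <<'E'
from h import *
np.set_printoptions(precision=3,suppress=True)
p=[.5435,-.27,.25]
for a in (0,np.pi,-.2,1.5,np.pi-.2,np.pi+1.5,-np.pi+1.5):
    print(round(a,2),ik(p,down(a)))
movep([.50,-.27,.27],down(0))
st=get_state(); f=shot('wrist','w1'); T=wristT(f,st)
print(st['clock'],st['position'],T)
np.savez('w1.npz',T=T)
for n in('counter','reset_knob_grip'):
  for d in tip_of('wrist',n): print(n,d['score'],d['centre'],atz(f,d['centre'],.077 if 'knob' in n else 0,T))
E
```

```text
0 [-0.583  0.422 -0.001  1.147  0.     0.988]
3.14 [-0.583  0.422 -0.001  1.147  0.    -2.153]
-0.2 [-0.583  0.422 -0.001  1.147  0.     1.188]
1.5 [-0.583  0.422 -0.001  1.147  0.    -0.512]
2.94 [-0.583  0.422 -0.001  1.147  0.    -1.953]
4.64 [-0.583  0.422 -0.001  1.147  0.     2.63 ]
-1.64 [-0.583  0.422 -0.001  1.147  0.     2.63 ]
2.5417 [ 0.499 -0.271  0.27 ] [[ 1.    -0.001  0.     0.498]
 [-0.001 -0.951 -0.311 -0.191]
 [ 0.     0.311 -0.951  0.412]
 [ 0.     0.     0.     1.   ]]
counter 0.94 [147.8, 155.3] [ 0.33  -0.259  0.   ]
counter 0.79 [321.3, 10.2] [ 0.54  -0.098  0.   ]
counter 0.61 [317.3, 157.5] [ 0.54  -0.263  0.   ]
reset_knob_grip 0.76 [321.0, 170.9] [ 0.536 -0.263  0.077]
reset_knob_grip 0.74 [120.5, 169.8] [ 0.331 -0.261  0.077]
```

View pics/w1.png

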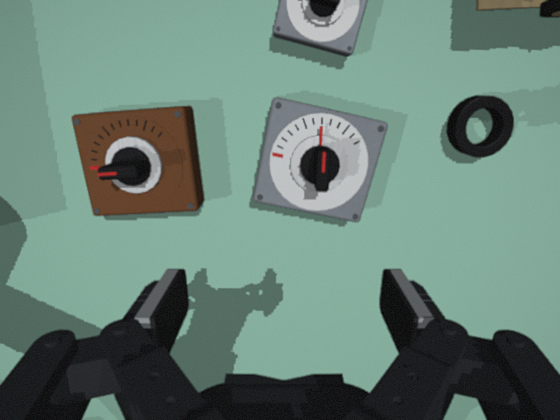

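The wrist view shows the large grey counter, with knob at about (321,168), red tick at (278,156) and pointer line up to (321,129). Measuring its pose next.

Run:
```python
from h import *
np.set_printoptions(precision=4,suppress=True)
T=np.load('w1.npz')['T']; f=grab_frame('wrist')
S=np.array([atz(f,p,.04,T)[:2] for p in [(278,105),(378,127),(355,216),(260,197)]])
c=S.mean(0);print('screws',S,c)
for i in range(4): d=S[(i+1)%4]-S[i]; print(np.hypot(*d),np.degrees(np.arctan2(d[1],d[0])))
t=atz(f,(278,155.5),.046,T)[:2]-c; print('tick',t,np.hypot(*t),np.degrees(np.arctan2(-t[1],-t[0])))
p=atz(f,(321,129),.046,T)[:2]-c; print('ptr',p,np.hypot(*p),np.degrees(np.arctan2(p[1],p[0])))
a=cv2.imread('pics/w1.png')[90:230,250:390];cv2.imwrite('pics/w1c.png',cv2.resize(a,(560,560),interpolation=2))
```

```text
screws [[ 0.4923 -0.1994]
 [ 0.6009 -0.2221]
 [ 0.5821 -0.3248]
 [ 0.471  -0.3015]] [ 0.5366 -0.262 ]
0.11091957651615707 -11.802413019632969
0.10441552652402364 -100.36573390889397
0.11351620949718236 168.11819778680183
0.10422541676014623 78.20935013031088
tick [-0.0445  0.0095] 0.04546102916127227 -12.009861155923467
ptr [0.0016 0.0379] 0.037956834119544834 87.63335403151373
```

View pics/w1c.png

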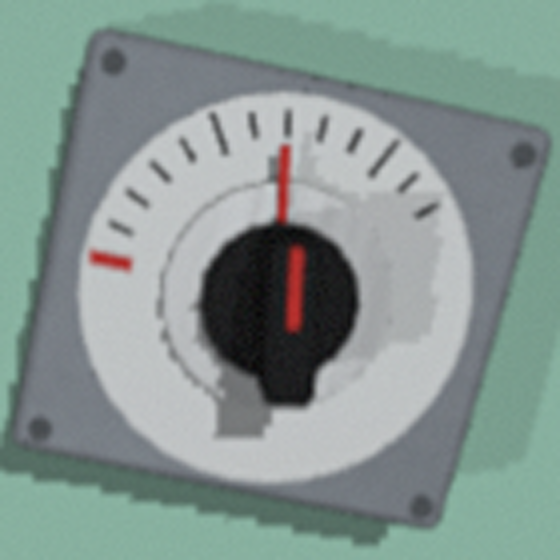

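Run:
```python
from h import *
np.set_printoptions(precision=3,suppress=True)
c=[.5364,-.2622]
movep([*c,.15],down(-.042))
print(move_l([*c,.060],velocity=.12,until_force=15))
grab(30)
st=get_state();print(st['clock'],st['position'],st['finger_gap'],st['contact_force'],st['wrist_torque'],st['q'])
f=shot('top','t2')
```

```text
False
4.8583 [ 0.538 -0.263  0.06 ] 0.15806077666756008 [ 5.214 -0.782 -0.395] [ 0.006 -0.978 -0.063] [-0.578  0.571 -0.28   0.717  0.001  1.035]
```

Run:
```python
from h import *
np.set_printoptions(precision=3,suppress=True)
q=np.array(get_state()['q'])
for d in (40,74,79,81,82.5,84):
    g=q.copy(); g[5]-=np.radians(d); set_joints(g); s=get_state()
    print(d,s['clock'],np.degrees(s['q'][5]-q[5]),s['wrist_torque'],s['contact_force'],s['finger_gap'])
    if abs(s['wrist_torque'][2])>1: break
f=shot('top','t3')
```

```text
40 5.6167 -39.91030132164529 [-0.201 -0.299  0.082] [ 1.865 -0.9   -0.886] 0.15919171838957946
74 6.2417 -73.86988937273432 [-0.327 -0.423  0.063] [ 1.972 -1.438 -1.518] 0.15725040847898583
79 6.4917 -78.81830358345148 [-0.407 -0.458  0.011] [ 2.47  -0.982 -1.574] 0.15801290889875869
81 6.7417 -80.83154593907972 [-0.478 -0.553 -0.431] [ 2.079 -1.488 -1.787] 0.15885920505118195
82.5 6.9917 -82.34336016667385 [-0.356 -0.727 -1.111] [ 3.1   -1.617 -2.662] 0.15897203182336914
```

The wrist torque rose sharply at about 80°, so the knob is at its stop. I'll release, lift and check.

Run:
```python
from h import *
np.set_printoptions(precision=4,suppress=True)
sleep(.3); let_go(); p=get_state()['position']
move_l([p[0],p[1],.16],velocity=.2)
movep([.50,-.27,.27],down(0))
st=get_state(); f=shot('wrist','w2'); print(st['clock'])
a=cv2.imread('pics/w2.png')[90:230,250:390];cv2.imwrite('pics/w2c.png',cv2.resize(a,(560,560),interpolation=2))
```

```text
9.9083
```

View pics/w2c.png

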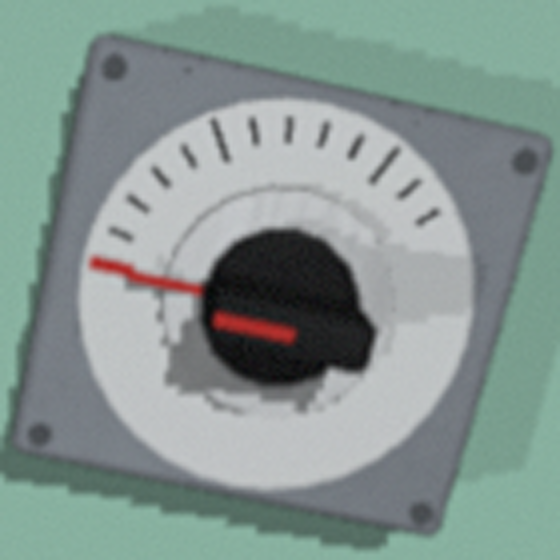

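The pointer now lies on the red tick, so the knob is at zero. Now a close look at the tote.

Run:
```python
from h import *
np.set_printoptions(precision=4,suppress=True)
movep([.49,.16,.35],down(0.))
st=get_state(); f=shot('wrist','w3'); T=wristT(f,st); np.savez('w3.npz',T=T); print(st['clock'])
for n,z in(('tote_handle',.086),('tote_corner',.004),('tote',0),('spacer1_center',.011)):
  for d in tip_of('wrist',n): print(n,d['score'],d['centre'],atz(f,d['centre'],z,T))
```

```text
11.5667
tote_handle 0.66 [293.5, 147.6] [0.501  0.1803 0.086 ]
tote_handle 0.58 [459.5, 246.4] [0.7258 0.0492 0.086 ]
tote_handle 0.27 [322.7, 172.6] [0.5371 0.1497 0.086 ]
tote_corner 0.97 [251.2, 65.7] [0.4453 0.2797 0.004 ]
tote_corner 0.63 [462.8, 249.1] [0.7801 0.006  0.004 ]
tote 0.65 [290.8, 137.3] [0.4995 0.1827 0.    ]
spacer1_center 0.46 [324.1, 173.1] [0.5481 0.1324 0.011 ]
spacer1_center 0.38 [470.0, 78.0] [0.7452 0.2669 0.011 ]
```

View pics/w3.png

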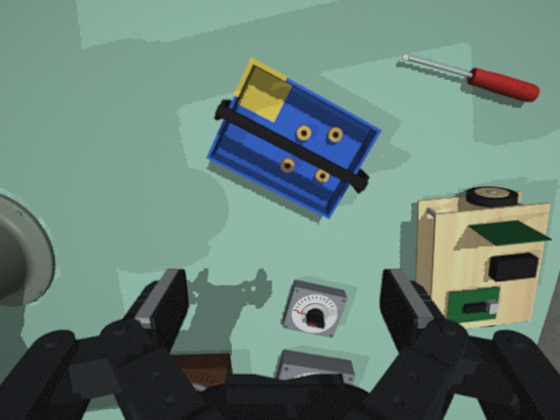

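The wrist view shows the tote's rim corners near (252,59), (381,129), (330,217) and (209,158), with the bar from (220,111) to (364,183). The yellow corner is at top left.

Run:
```python
from h import *
np.set_printoptions(precision=4,suppress=True)
T=np.load('w3.npz')['T']; f=grab_frame('wrist')
S=np.array([atz(f,p,.045,T)[:2] for p in [(252,59),(381,129),(330,217),(209,158)]])
c=S.mean(0);print('rim c',c)
for i in range(4): d=S[(i+1)%4]-S[i]; print(np.hypot(*d),np.degrees(np.arctan2(d[1],d[0])))
B=np.array([atz(f,p,.093,T)[:2] for p in [(219,110),(365,182)]]);d=B[1]-B[0]
print('bar',B,B.mean(0),np.hypot(*d),np.degrees(np.arctan2(d[1],d[0])))
a=cv2.imread('pics/w3.png')[40:240,190:390];cv2.imwrite('pics/w3c.png',cv2.resize(a,(600,600),interpolation=2))
yaw=np.radians(-27.5); ctr=np.array([.501,.181])
for a in (yaw+np.pi/2,yaw-np.pi/2):
  dn=R.from_rotvec(down(a)); print(a,ik([*ctr,.067],down(a)))
  for th in(.6,.75):
   for H in ([.5,.18,.28],[.42,.15,.28],[.45,.05,.28],[.5,.0,.3]):
    u=np.array([-1,1,0])/2**.5; u=R.from_euler('z',yaw).apply(u); ax=np.cross([0,0,1],u)
    Rt=R.from_rotvec(ax*th)*dn
    p=np.array(H)+Rt.apply([0,0,.019]); print(th,H,ik(p,Rt.as_rotvec()))
```

```text
rim c [0.5026 0.1802]
0.18691208234926576 -27.064487288673998
0.13713360783276848 -116.89330550519381
0.18535767706109874 153.0606680489311
0.13755191565386474 63.753856585185574
bar [[0.415  0.2247]
 [0.5885 0.1396]] [0.5018 0.1822] 0.19319020853081445 -26.123445895604235
1.090830782496456 [ 0.2081  0.4644 -0.4531  0.6532  0.      0.688 ]
0.6 [0.5, 0.18, 0.28] [ 0.5042  0.3902 -0.1538  1.1611 -0.5866  1.0247]
0.6 [0.42, 0.15, 0.28] [ 0.5303  0.2458 -0.3613  1.1151 -0.5829  1.0558]
0.6 [0.45, 0.05, 0.28] [ 0.3042  0.158  -0.4702  0.9418 -0.6     0.7839]
0.6 [0.5, 0.0, 0.3] [ 0.1722  0.172  -0.3999  0.9083 -0.5939  0.6244]
0.75 [0.5, 0.18, 0.28] [ 0.5619  0.4532 -0.1323  1.2173 -0.72    1.1295]
0.75 [0.42, 0.15, 0.28] [ 0.5973  0.318  -0.3416  1.1731 -0.7113  1.175 ]
0.75 [0.45, 0.05, 0.28] [ 0.3786  0.2103 -0.4794  0.9491 -0.7475  0.8853]
0.75 [0.5, 0.0, 0.3] [ 0.2424  0.2044 -0.4308  0.877  -0.7482  0.6993]
-2.050761871093337 [ 0.2081  0.4644 -0.4531  0.6532  0.     -2.4536]
0.6 [0.5, 0.18, 0.28] [ 0.5042  0.3902 -0.1538  1.1611 -0.5866 -2.1169]
0.6 [0.42, 0.15, 0.28] [ 0.5303  0.2458 -0.3613  1.1151 -0.5829 -2.0858]
0.6 [0.45, 0.05, 0.28] [ 0.3042  0.158  -0.4702  0.9418 -0.6    -2.3577]
0.6 [0.5, 0.0, 0.3] [ 0.1722  0.172  -0.3999  0.9083 -0.5939 -2.5172]
0.75 [0.5, 0.18, 0.28] [ 0.5619  0.4532 -0.1323  1.2173 -0.72   -2.0121]
0.75 [0.42, 0.15, 0.28] [ 0.5973  0.318  -0.3416  1.1731 -0.7113 -1.9666]
0.75 [0.45, 0.05, 0.28] [ 0.3786  0.2103 -0.4794  0.9491 -0.7475 -2.2563]
0.75 [0.5, 0.0, 0.3] [ 0.2424  0.2044 -0.4308  0.877  -0.7482 -2.4423]
```

View pics/w3c.png

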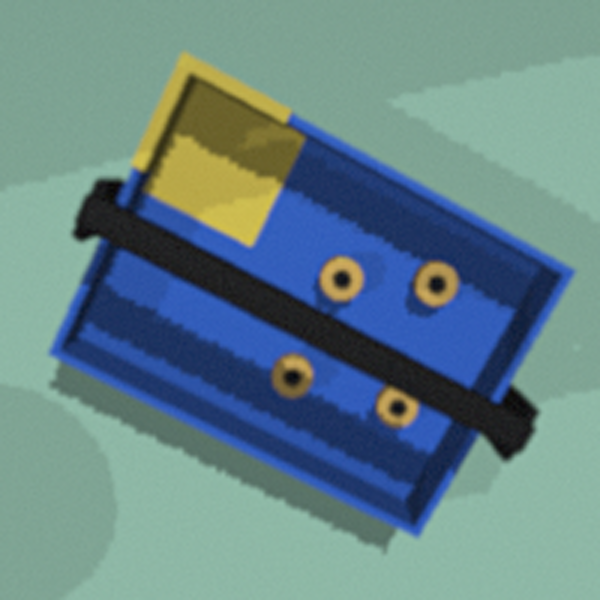

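Run:
```python
from h import *
np.set_printoptions(precision=3,suppress=True)
a=np.radians(63.1); c=[.502,.1812]
movep([*c,.17],down(a))
print(move_l([*c,.067],velocity=.12,until_force=15))
grab(100)
st=get_state();print(st['clock'],st['position'],st['finger_gap'],st['contact_force'],st['wrist_torque'])
p=st['position']
move_l([p[0],p[1],p[2]+.03],velocity=.05)
st=get_state();print(st['clock'],st['position'],st['finger_gap'],st['contact_force'],st['wrist_torque'])
shot('scene','s4')
```

```text
False
14.5417 [0.502 0.181 0.067] 0.14295623746534547 [-1.718 -2.078  5.421] [-0.22   0.311 -0.057]
15.3 [0.502 0.181 0.097] 0.13622708171146342 [ 0.428 -0.563 -4.388] [-0.022 -0.014 -0.051]
```

View pics/s4.png

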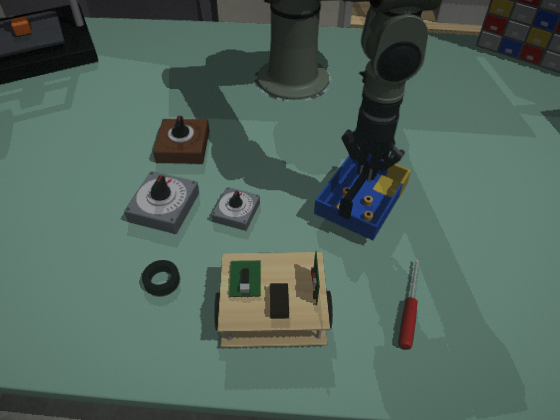

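```bash
cat >> h.py <<'E'
YAW=np.radians(-26.9)
def tilt(H,th,phi,vel=.012):
    u=R.from_euler('z',YAW).apply([-np.cos(phi),np.sin(phi),0]); ax=np.cross([0,0,1],u)
    Rt=R.from_rotvec(ax*th)*R.from_rotvec(down(YAW+np.pi/2))
    c=get_state()['clock']
    move_l(np.array(H)+Rt.apply([0,0,.019]),velocity=vel,rot=Rt.as_rotvec())
    s=get_state(); print(th,phi,'clock',c,s['clock'],s['finger_gap'],s['contact_force'],s['wrist_torque'])
E
python3 - <<'E'
from h import *
np.set_printoptions(precision=3,suppress=True)
H=[.47,.17,.28]
tilt(H,0,0,vel=.12)
tilt(H,.35,np.pi/2)
tilt(H,.6,np.pi/2,vel=.01)
sleep(.4)
shot('top','t5'); shot('scene','s5')
E
python3 -c "
import cv2,numpy as np
a=cv2.imread('pics/t5.png')[160:360,130:330];b=cv2.imread('pics/s5.png')[60:260,280:480]
cv2.imwrite('pics/c5.png',np.hstack([cv2.resize(x,(400,400),interpolation=2) for x in(a,b)]))"
```

```text
0 0 clock 15.35 16.8917 0.14510588606419014 [ 0.313 -0.212 -4.575] [ 0.096  0.036 -0.039]
0.35 1.5707963267948966 clock 16.8917 17.5917 0.14175529015795119 [-0.37   0.547 -3.379] [ 0.645 -0.3   -0.071]
0.6 1.5707963267948966 clock 17.5917 18.2167 0.14144390217352001 [ 0.199 -0.266 -4.408] [ 1.096 -0.549  0.095]
```

View pics/c5.png

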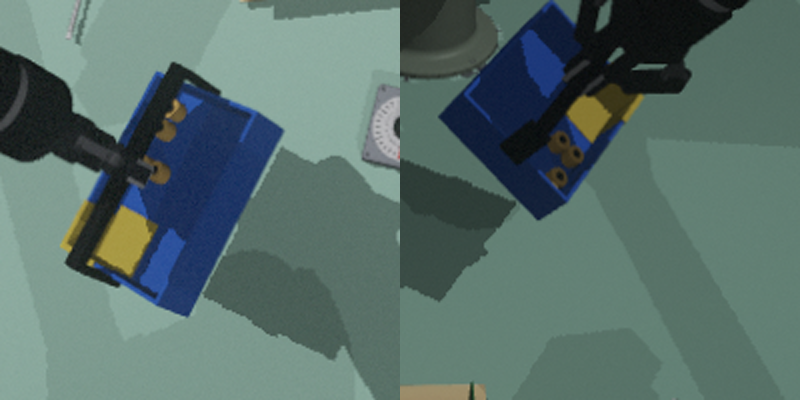

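The tote is held and tilted, and the spacers have slid to the +y side. Three or four are visible, around (165,125) in the top crop. Next I swing the tilt towards -x.

```bash
python3 - <<'E'
from h import *
np.set_printoptions(precision=3,suppress=True)
H=[.47,.17,.28]
tilt(H,.68,1.1,vel=.01)
tilt(H,.75,.6,vel=.01)
sleep(.5)
shot('top','t6'); shot('scene','s6')
for c in('top','scene'): print(c,[(round(d['score'],2),d['centre']) for n in('spacer1_center','tote_corner') for d in tip_of(c,n)])
print(get_state()['clock'])
E
python3 -c "
import cv2,numpy as np
a=cv2.imread('pics/t6.png')[160:360,130:330];b=cv2.imread('pics/s6.png')[60:260,280:480]
cv2.imwrite('pics/c6.png',np.hstack([cv2.resize(x,(400,400),interpolation=2) for x in(a,b)]))"
```

```text
0.68 1.1 clock 18.7167 19.4167 0.14148342369498854 [-0.461 -0.413 -3.819] [ 1.254  0.032 -0.03 ]
0.75 0.6 clock 19.4167 20.2 0.1465242874343146 [-0.249 -0.236 -4.51 ] [1.114 0.616 0.011]
top [(0.58, [202.5, 223.3]), (0.25, [192.3, 244.0])]
scene [(0.89, [373.1, 145.7])]
21.0
```

View pics/c6.png

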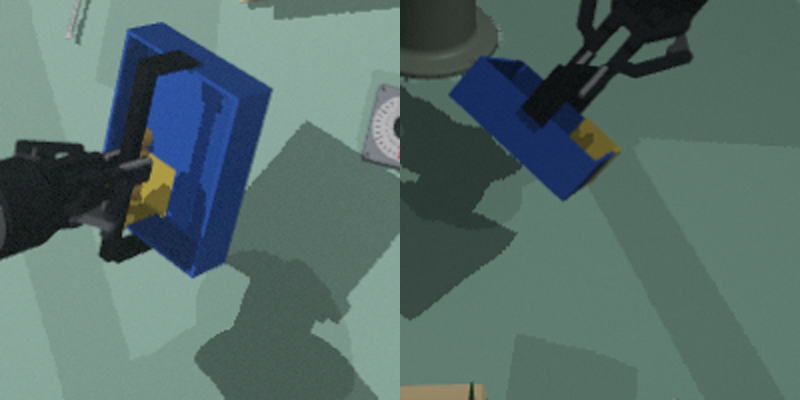

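Run:
```python
from h import *
np.set_printoptions(precision=3,suppress=True)
f=shot('wrist','w6'); print(np.array(f['T_tool_cam']))
st=get_state(); T=wristT(f,st)
for n in ('spacer1_center','tote_corner','tote_handle'): print([(round(d['score'],2),d['centre']) for d in tip_of('wrist',n)])
# expected in tool frame: tote->tool
for P in ([-91,66,4],[-91,-66,4],[91,66,4],[-91,66,45],[91,66,45],[0,0,86]):
    P=np.array(P)/1e3; t=np.array([P[1],P[0],-.019+.086-P[2]]); print(P,proj(f,t,np.array(f['T_tool_cam'])))
```

```text
[[ 1.     0.     0.    -0.   ]
 [-0.     0.95   0.311 -0.081]
 [-0.    -0.311  0.95  -0.143]
 [ 0.     0.     0.     1.   ]]
[(0.61, [375.8, 198.0])]
[(0.93, [397.4, 81.3])]
[(0.89, [285.2, 294.4])]
[-0.091  0.066  0.004] [397.547  79.321]
[-0.091 -0.066  0.004] [170.635  79.247]
[0.091 0.066 0.004] [371.847 338.205]
[-0.091  0.066  0.045] [425.662  75.402]
[0.091 0.066 0.045] [387.112 380.97 ]
[0.    0.    0.086] [284.297 295.736]
```

View pics/w6.png

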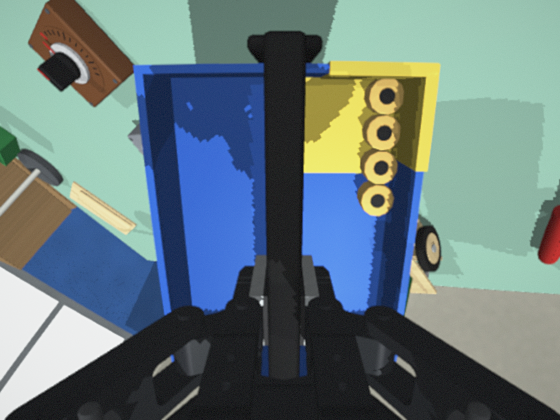

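All four brass spacers stand in a row along the +y wall from the yellow corner, with holes at about (386,96), (384,132), (380,167) and (377,200). I'll measure their distance to the corner.

Run:
```python
from h import *
np.set_printoptions(precision=1,suppress=True)
f=grab_frame('wrist'); T=np.array(f['T_tool_cam'])
for px in [(386,96),(384,132),(380,167),(377,200.5)]:
    t=atz(f,px,.067-.018,T); P=np.array([t[1],t[0],.011])*1e3
    print(P, np.linalg.norm(P-[-91,66,4]))
s=get_state();Rt=R.from_rotvec(s['eef_rot']).as_matrix(); print(np.degrees(np.arccos(-Rt[2,2])),s['clock'],s['finger_gap'])
x,y=Rt[2,1],Rt[2,0];print('x,y axis vertical angle',np.arccos(x),np.arccos(y))
```

```text
[-81.5  55.9  11. ] 15.565591946417088
[-62.   56.3  11. ] 31.396415307594033
[-41.9  55.7  11. ] 50.669481925199165
[-21.5  55.7  11. ] 70.61100836721634
42.97081790826237 21.25 0.14010650755793916
x,y axis vertical angle 0.9732787201951928 1.96583388235195
```

Run:
```python
from h import *
sleep(.3); f=shot('top','t7'); print(get_state()['clock'])
cv2.imwrite('pics/t7c.png',cv2.resize(f['img'][180:260,365:445,::-1],(400,400)))
```

```text
21.6
```

View pics/t7c.png

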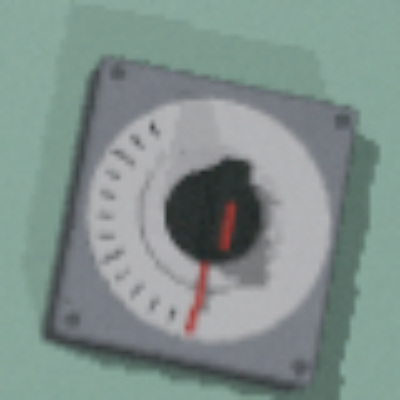

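The pointer is still on the red tick, so I'm handing in.

```bash
python3 -c "
from cell import *
print(sign_off())"
```

```text
the job is handed in; nothing more can be done
None
```

I turned the large grey counter's knob about 80° anticlockwise to its zero stop. I then lifted the tote by its handle, gripping with 100 N, and tilted it first towards +y and then towards its yellow corner. I handed the job in at about 21.6 s with the tote still held like that; the interface gives no verdict.

Last checks before handing in:
- **Knob:** the pointer lies on the red tick in the top picture. The wrist torque also rose sharply when the knob reached its stop.
- **Tilt:** the tote is tilted 0.75 rad. By the tool's pose, its x axis is at 0.97 rad and its y axis at 1.97 rad to vertical. By calculation its yellow corner is more than 0.1 m above the bench.
- **Spacers:** all four stand in a row along the +y wall from the corner, with centres about 16, 31, 51 and 71 mm from it. The farthest is 9 mm inside the 80 mm limit.
- **Bystanders:** the arm kept clear of the chassis, tape roll and screwdriver throughout. I did not measure their positions again at the end.

No check failed or disagreed.

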